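Pin the bottle carrier on the shaker and load it in order

ROBOT

A 6-joint arm with a two-finger parallel gripper is mounted at the origin on the work surface. World frame = base frame: x ahead of the robot, y to its left, z up, the work surface at z = 0. Lengths are in m, angles in rad, forces in N, time in s.
With the tool pointing down it reaches from about 0.35 to 0.775 m from the base axis. Payload 7.3 kg.
Tool frame: the origin (TCP) lies at the very end of the fingers, on their centre line; the grasp point (between the pads) lies 19 mm behind it (robot.tcp_to_grasp is the z of the grasp point in the tool frame, in m); z points along the fingers, y is the line along which they close (so a half turn about z gives the same grasp; the last joint's range is limited). The gripper opens to 92 mm and grips with 3 to 60 N. Pads are 19 mm wide; open, the fingers measure 130 mm over their backs; the gripper's body (75 mm by 190 mm) begins 47 mm behind the grasp point.
Start: joints at [-1.374, 0.342, 1.524, -0, 1.275, -0.146], TCP at [0.176, -0.494, 0.227] pointing down, gripper open.
Joint ranges: [-2.53, 2.53], [-0.77, 2.02], [0.04, 2.7], [-1, 4.14], [0.28, 2.66], [-3.11, 3.11]. Speed limits (rad/s): [2.57, 2.57, 3.14, 3.14, 3.14, 3.14].

INTERFACE

Orientations are given as [roll, pitch, yaw] about the fixed x, y, z axes, in that order (R = Rz(yaw) Ry(pitch) Rx(roll)).
In Python, from cell import monitor, read_camera, get_calibration, job, robot gives the robot as it stands. The module is installed in compiled form; this text tells all that it offers.
- The arm moves only by the tool send_rows, never from a script. Its argument "targets" is a list of rows, each an object with "translation": the shift along the tool's x, y, z in cm, a list of three; "spin": the turn about the tool's z in degrees; "jaw": the opening, from 0 (shut) to 1 (fully open). A call has exactly 5 rows; each row is the pose to reach, as a shift and turn from the pose commanded when the call began, along the tool's axes at that moment; what a row does not reach only later rows make up. A row lasts 1/10 s, in which the tool goes at most 50 mm and 8.59 degrees, less where a joint would pass 70% of its speed; a pose out of reach is approached as far as the arm can. A call with a gripper value outside its range is refused whole. The fingers move at their own pace and stop on an object; "force" is the grip in N (left out, the last holds). Time passes only in rows, so rows that repeat a pose let the fingers close, or fill a call up. It gives the time, the measured TCP pose, the force, the opening and the grip force at its end, in the units of the state.
- monitor.observe(): the state, without advancing time (a new reading comes with each control period).
- read_camera(name): name is "scene" or "top"; returns (picture, depth): 420x560x3 uint8, red, green, blue; 420x560 float32, m along the optical axis (not along the pixel's ray), 0 where there is no reading.
- get_calibration(name): a dict with "intrinsics" (3x3 intrinsics, pixels), "origin" and "orientation" of the camera in the world. Camera axes: x right, y up, looking along -z (the intrinsics and any distortion apply to the point x, -y, -z); pixel columns grow to the right and rows downward; lengths in m; the calibration is good to about 2 mm. A picture is of the moment at which its call begins. get_calibration takes no time and is no camera call.
- job.hand_in(): hands the job in; it is judged then, once.
The state is a dict: "time": time; "qpos": joint angles; "qvel": joint speeds; "joint_efforts": joint torques, N m; "tool_pos": TCP position; "tool_rot": TCP orientation; "contact_force": force on the tool from outside, world axes, zero at the start; "torque": the same for the moment, N m; "opening": finger opening in m; "grip_force": force on a finger pad.
Only numpy, scipy, OpenCV 4.12 (cv2) and the standard library are available. Lean on these libraries where they do the work, as an engineer would, in place of code of your own. Each camera call takes 0.05 s, during which the arm holds its last target. There are 200 camera calls.

TASK

Set the white bottle carrier on the blue shaker's platform so that the hole in its ear lines up with the hole in the platform, and push the yellow-knobbed pin fully home through both. Only after the carrier is pinned, stand the three bottles upright in its wells: the amber one next to the pin, the silver metal one at the far end from the pin, and the white one between them. Leave the small glass beaker standing where it is.

Things in the scene. Friction and masses are not known exactly. Their poses are not given: they have to be found in the camera images.
- shaker: Blue lab shaker, fixed, not running: 230 mm (x) x 120 mm (y); top of its grey platform 72 mm above the bench, platform 10 mm thick, 20 mm free below it. A yellow outline on top marks the carrier's place. Origin: centre of its underside, on the bench; x points to the end with the hole, z up. Carrier in place: same x direction, its origin at x -22, y 0, z 72 mm here.
- shaker_hole (a point): Centre of the 16 mm through hole in the shaker's platform, at the platform's top: 82 mm in +x of the shaker's origin, on its centre line. Axes as the shaker's.
- carrier: Loose white plastic carrier, 0.25 kg: open box 164 (x) x 60 (y) x 26 mm high, 4 mm walls and floor, two 23 mm dividers making three 49 x 52 mm wells in a row along x, plus a flat ear (44 x 60, 6 mm thick) at the +x end. Grip it across its 60 mm width. Origin: centre of the box part's underside, z up. Well centres x = +53.3 (next to the ear), 0, -53.3 mm, y = 0.
- carrier_hole (a point): Centre of the 16 mm through hole in the carrier's ear, at the ear's upper face: 104 mm in +x of the carrier's origin, 6 mm above its underside. Axes as the carrier's.
- pin: Upright pin, 0.06 kg: steel shank 9 mm thick, 30 mm long, tapered tip; flange 26 mm wide, 3 mm thick; above it a yellow knob 18 mm wide, 28 mm high (61 mm in all). Origin: the tip, z up. It starts hanging by its flange in a fixed black block 56 x 56 x 36 mm, tip 6 mm above the bench. Fully home, the flange lies on the ear, the tip 24 mm below the platform's top.
- amber_bottle: Amber glass bottle with a black cap and a paper label; 36 mm diameter and straight-sided up to 60 mm, 90 mm tall in all, about 0.11 kg, standing upright on the bench. Origin: centre of its underside, z up.
- white_bottle: White plastic bottle with a blue cap; 36 mm diameter and straight-sided up to 60 mm, 90 mm tall in all, about 0.11 kg, standing upright on the bench. Origin: centre of its underside, z up.
- metal_bottle: Silver metal bottle with a red cap; 36 mm diameter and straight-sided up to 60 mm, 90 mm tall in all, about 0.11 kg, standing upright on the bench. Origin: centre of its underside, z up.
- beaker: Small empty glass beaker, loose, 52 mm across the rim, 65 mm tall, standing on the bench in the middle; not to be moved. Origin: centre of its underside, z up.

How it is judged:
On the way, in this order (a step that is already met when the one before it is completed fails the run):
1. the carrier sits on the shaker with the holes in line and the pin is fully home through both, the three bottles not yet in the carrier (z of carrier in the frame of shaker between 0.069 and 0.077 m and x of carrier in the frame of shaker between -0.037 and -0.007 m and angle between carrier's own z axis and vertical below 0.06 rad and angle between the x axis of carrier and the x axis of shaker, either way round below 0.12 rad and horizontal distance between each of carrier_hole, pin and shaker_hole below 0.008 m and z of pin in the frame of shaker_hole between -0.03 and -0.02 m and angle between pin's own z axis and vertical below 0.12 rad and horizontal distance between each of amber_bottle, white_bottle, metal_bottle and carrier above 0.11 m), for 0.2 s.
2. the three bottles stand in their wells: amber next to the pin, white in the middle, metal at the far end (x of amber_bottle in the frame of carrier between 0.0423 and 0.0643 m and y of amber_bottle in the frame of carrier between -0.011 and 0.011 m and z of amber_bottle in the frame of carrier between 0.001 and 0.009 m and angle between each of amber_bottle, white_bottle, metal_bottle's own z axis and vertical below 0.08 rad and x of white_bottle in the frame of carrier between -0.011 and 0.011 m and y of white_bottle in the frame of carrier between -0.011 and 0.011 m and z of white_bottle in the frame of carrier between 0.001 and 0.009 m and x of metal_bottle in the frame of carrier between -0.0643 and -0.0423 m and y of metal_bottle in the frame of carrier between -0.011 and 0.011 m and z of metal_bottle in the frame of carrier between 0.001 and 0.009 m), for 0.2 s.
At the end, for the whole second after the job is handed in: Carrier flat on the platform, holes within 8 mm, turned under 0.12 rad; pin upright in both, tip 20 mm or more below the platform top; bottles upright in their wells within 11 mm of centre: amber next to the pin, white in the middle, metal at the far end; all released and at rest (all of step 2 and z of carrier in the frame of shaker between 0.069 and 0.077 m and x of carrier in the frame of shaker between -0.037 and -0.007 m and angle between carrier's own z axis and vertical below 0.06 rad and angle between the x axis of carrier and the x axis of shaker, either way round below 0.12 rad and horizontal distance between each of carrier_hole, pin and shaker_hole below 0.008 m and z of pin in the frame of shaker_hole between -0.03 and -0.02 m and angle between pin's own z axis and vertical below 0.12 rad and linear speed of each of carrier, pin, amber_bottle, white_bottle, metal_bottle below 0.02 m/s); the robot touches nothing.
It fails at once if the small glass beaker is moved by more than 25 mm or tipped (distance of beaker from where it was at the start of the episode above 0.025 m or angle between beaker's own z axis and vertical above 0.3 rad).
It also fails if it takes over 134 s, if anything falls off the work surface, if the arm or the gripper's body presses on something with over 40 N, if the wrist force passes 120 N, or if a joint passes its speed limit or range.

## Working session

There is one attempt and no reset: what is moved stays moved. The work goes in short steps, Python scripts to look and compute and a tool call to move; the robot and the scene stay as the last step left them, time stands still between calls to the robot, and variables do not carry over. Pictures are saved under pics/ and viewed, at most 14 in all, crops included, and the job is handed in when it is done.

Besides the shell and the picture viewer there is one more tool, called after ">>>" as name(argument=value, ...) on one line, values as JSON. send_rows: Moves the arm, as the interface text tells. Its arguments: {"type":"object","properties":{"targets":{"type":"array"},"force":{"type":"number"}},"required":["targets"]}

```bash
mkdir -p pics
python3 - <<'E'
from cell import monitor, read_camera, get_calibration, robot
import cv2,numpy as np
for n in("scene","top"):
    p,d=read_camera(n); cv2.imwrite(f"pics/{n}0.png",p[:,:,::-1]); np.savez(f"{n}0.npz",p=p,d=d)
    c=get_calibration(n); print(n,c)
s=monitor.observe(); print(s); print(robot.tcp_to_grasp)
E
```

```text
scene {'intrinsics': array([[427.97135018,   0.        , 284.49781437],
       [  0.        , 427.97135018, 208.92842996],
       [  0.        ,   0.        ,   1.        ]]), 'origin': array([ 0.90652394, -0.5033044 ,  0.89831245]), 'orientation': array([0.6485149 , 0.00811572, 0.57503501])}
top {'intrinsics': array([[481.19683409,   0.        , 272.6977856 ],
       [  0.        , 481.19683409, 210.91193401],
       [  0.        ,   0.        ,   1.        ]]), 'origin': array([ 0.43482804, -0.01334358,  1.37748069]), 'orientation': array([ 0.10944193,  0.0195405 , -1.58467333])}
{'time': 0.1, 'qpos': array([-1.37399721e+00,  3.42669131e-01,  1.52491344e+00,  2.06056945e-05,
        1.27543817e+00, -1.45986137e-01]), 'qvel': array([ 0.00106275, -0.00168408, -0.00130011, -0.00037259, -0.00056678,
        0.00134842]), 'joint_efforts': array([ 2.13184561e-03, -4.32004058e+01, -2.44694942e+01,  7.19566480e-02,
        5.26614266e-02, -6.42756709e-05]), 'tool_pos': array([ 0.17641911, -0.49407709,  0.22610894]), 'tool_rot': array([-3.14018262e+00, -2.27236690e-04,  3.42779079e-01]), 'contact_force': array([-0.8991204 , -0.27027161, -0.55839987]), 'torque': array([0.0075966 , 0.03819124, 0.02904849]), 'grip_force': 0.0, 'opening': 0.09190099279410568}
-0.0188
```

View pics/top0.png

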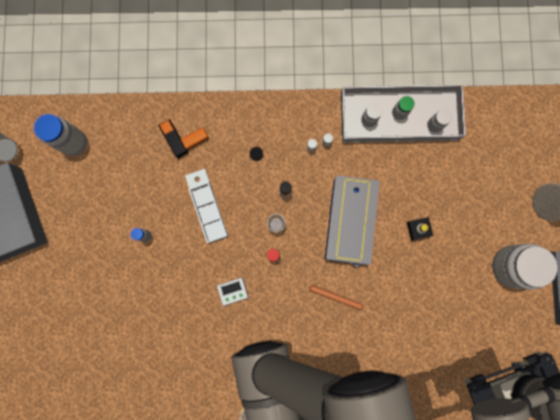

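View pics/scene0.png

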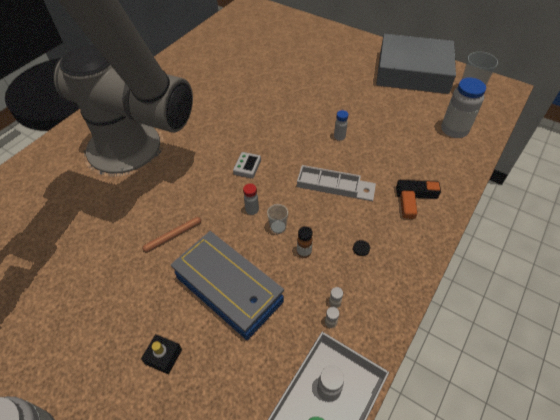

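The top view shows the carrier at (205,207) with its ear hole at (197,180), the shaker at (353,221) with its hole at (356,189), and the pin at (423,229). The amber bottle is at (286,188), the metal one at (274,256), the white one at (138,234) and the beaker at (276,225). The scene view shows the same objects.

```bash
cat > h.py <<'E'
import numpy as np,cv2
from cell import monitor, read_camera, get_calibration
from scipy.spatial.transform import Rotation as Ro
C={}
for n in("scene","top"):
    c=get_calibration(n); C[n]=(c["intrinsics"],np.array(c["origin"]),Ro.from_euler('xyz',c["orientation"]).as_matrix())
def ray(n,uv):
    K,o,R=C[n]; uv=np.atleast_2d(uv).astype(float)
    d=np.c_[(uv[:,0]-K[0,2])/K[0,0],-(uv[:,1]-K[1,2])/K[1,1],-np.ones(len(uv))]
    return o,d@R.T
def onz(n,uv,z):
    o,d=ray(n,uv); return o+d*((z-o[2])/d[:,2])[:,None]
def cloud(n,d):
    v,u=np.mgrid[:420,:560]; o,r=ray(n,np.c_[u.ravel(),v.ravel()])
    return (o+r*d.ravel()[:,None]).reshape(420,560,3)
def px(n,P):
    K,o,R=C[n]; q=(np.atleast_2d(P)-o)@R; return np.c_[K[0,0]*q[:,0]/-q[:,2]+K[0,2],-K[1,1]*q[:,1]/-q[:,2]+K[1,2]]
def blobs(n,p,lo,hi,box,minA=4):
    m=cv2.inRange(cv2.cvtColor(p,cv2.COLOR_RGB2HSV),lo,hi); k=np.zeros_like(m); x0,y0,x1,y1=box; k[y0:y1,x0:x1]=m[y0:y1,x0:x1]
    N,l,s,c=cv2.connectedComponentsWithStats(k); i=[j for j in range(1,N) if s[j,4]>=minA]
    return sorted([(s[j,4],c[j],l==j) for j in i],key=lambda t:-t[0])
E
python3 - <<'E'
from h import *
np.set_printoptions(precision=4,suppress=True)
T=np.load("top0.npz");S=np.load("scene0.npz")
im={"top":T["p"],"scene":S["p"]};D={"top":cloud("top",T["d"]),"scene":cloud("scene",S["d"])}
def show(name,n,lo,hi,box,z):
    b=blobs(n,im[n],lo,hi,box)
    for a,c,m in b[:2]:
        zz=D[n][m]; print(name,n,a,c,onz(n,c,z)[0],"depthmed",np.median(zz,0))
blue=((100,120,40),(130,255,255))
show("white","top",*blue,(120,215,160,250),.09);show("white","scene",*blue,(325,100,360,145),.09)
red=((170,120,60),(180,255,255))
show("metal","top",*red,(260,240,290,270),.09);show("metal","scene",*red,(238,180,265,220),.09)
blk=((0,0,0),(180,255,50))
show("amber","top",*blk,(275,175,300,200),.09);show("amber","scene",*blk,(290,220,320,262),.09)
yel=((22,100,100),(35,255,255))
show("pin","top",*yel,(405,210,440,245),.067);show("pin","scene",*yel,(140,330,185,372),.067)
show("hole","top",((0,0,0),(180,255,70)),(345,180,368,200),.072)
show("hole","scene",((0,0,0),(180,255,70)),(240,290,265,310),.072)
for n,box in(("top",(325,175,382,268)),("scene",(170,230,290,335))):
    y=blobs(n,im[n],(20,60,60),(35,255,255),box)
    if y:
        P=np.vstack([onz(n,np.argwhere(m)[:,::-1],.072)[:,:2] for a,c,m in y]); print("outline",n,len(P),cv2.minAreaRect(P.astype(np.float32)))
for n,box in(("top",(180,165,232,247)),("scene",(290,160,380,205))):
    w=blobs(n,im[n],(0,0,110),(180,60,255),box)[0]
    P=onz(n,np.argwhere(w[2])[:,::-1],.026)[:,:2]; print("carr",n,w[0],cv2.minAreaRect(P.astype(np.float32)))
    Z=D[n][box[1]:box[3],box[0]:box[2]].reshape(-1,3); Q=Z[(Z[:,2]>.016)&(Z[:,2]<.04)]; print(" rim",len(Q),cv2.minAreaRect(Q[:,:2].astype(np.float32)))
    h=[b for b in blobs(n,im[n],(3,70,30),(25,255,255),(190,172,205,187) if n=="top" else (358,183,374,196))]
    for a,c,m in h[:3]: print(" hole",a,c,onz(n,c,.006)[0])
t=cv2.resize(im["top"][165:275,120:440],None,fx=2.5,fy=2.5,interpolation=cv2.INTER_CUBIC); cv2.imwrite("pics/z1.png",t[:,:,::-1])
E
```

```text
white top 106 [137.1981 233.7925] [0.5205 0.3756 0.09  ] depthmed [0.5202 0.3757 0.0891]
white scene 94 [341.9043 115.3936] [0.524  0.3742 0.09  ] depthmed [0.5235 0.3738 0.0906]
metal scene 6 [247.8333 194.3333] [ 0.4684 -0.0035  0.09  ] depthmed [0.4648 0.0012 0.0825]
metal scene 5 [252.4 194. ] [0.4771 0.0034 0.09  ] depthmed [0.4729 0.0092 0.0832]
amber top 14 [285.0714 191.6429] [ 0.6285 -0.0243  0.09  ] depthmed [ 0.6291 -0.0242  0.0873]
amber scene 163 [304.6626 233.8466] [ 0.645  -0.0277  0.09  ] depthmed [ 0.6454 -0.0278  0.0908]
pin top 52 [423.8654 227.3077] [ 0.5279 -0.3993  0.067 ] depthmed [ 0.5285 -0.3999  0.0654]
pin scene 68 [155.9118 345.6029] [ 0.5286 -0.3976  0.067 ] depthmed [ 0.5288 -0.3976  0.0677]Traceback (most recent call last):
  File "<stdin>", line 17, in <module>
TypeError: show() missing 1 required positional argument: 'z'
```

Run:
```python
from h import *
np.set_printoptions(precision=4,suppress=True)
T=np.load("top0.npz");S=np.load("scene0.npz")
im={"top":T["p"],"scene":S["p"]};D={"top":cloud("top",T["d"]),"scene":cloud("scene",S["d"])}
def show(name,n,lo,hi,box,z):
    for a,c,m in blobs(n,im[n],lo,hi,box)[:2]: print(name,n,a,c,onz(n,c,z)[0],"depthmed",np.median(D[n][m],0))
red=((0,150,80),(5,255,255))
show("metal","top",*red,(260,240,290,270),.09);show("metal","scene",*red,(238,180,265,220),.09)
show("amber","top",(0,0,0),(180,255,65),(275,175,300,200),.09)
show("hole","top",(0,0,0),(180,255,80),(345,180,368,200),.072)
show("hole","scene",(0,0,0),(180,255,80),(240,290,265,310),.072)
for n,box in(("top",(325,175,382,268)),("scene",(170,230,290,335))):
    y=blobs(n,im[n],(20,60,60),(35,255,255),box)
    if y:
        P=np.vstack([onz(n,np.argwhere(m)[:,::-1],.072)[:,:2] for a,c,m in y]); print("outline",n,len(P),cv2.minAreaRect(P.astype(np.float32)))
    Z=D[n][box[1]:box[3],box[0]:box[2]].reshape(-1,3); Q=Z[(Z[:,2]>.066)&(Z[:,2]<.08)]; print(" plat",len(Q),cv2.minAreaRect(Q[:,:2].astype(np.float32)))
for n,box in(("top",(180,165,232,247)),("scene",(290,160,380,205))):
    w=blobs(n,im[n],(0,0,110),(180,60,255),box)[0]
    P=onz(n,np.argwhere(w[2])[:,::-1],.026)[:,:2]; print("carr",n,w[0],cv2.minAreaRect(P.astype(np.float32)))
    Z=D[n][box[1]:box[3],box[0]:box[2]].reshape(-1,3); Q=Z[(Z[:,2]>.016)&(Z[:,2]<.04)]; print(" rim",len(Q),cv2.minAreaRect(Q[:,:2].astype(np.float32)))
    for a,c,m in blobs(n,im[n],(3,70,30),(25,255,255),(190,172,205,187) if n=="top" else (358,183,374,196))[:3]: print(" hole",a,c,onz(n,c,.006)[0])
t=cv2.resize(im["top"][165:275,120:440],None,fx=2.5,fy=2.5,interpolation=cv2.INTER_CUBIC); cv2.imwrite("pics/z1.png",t[:,:,::-1])
```

```text
metal top 121 [272.7025 254.8099] [0.459  0.0115 0.09  ] depthmed [0.4585 0.0109 0.0893]
metal scene 111 [249.5135 188.5225] [0.461  0.0137 0.09  ] depthmed [0.4615 0.0134 0.0911]
amber top 94 [285.1596 188.3298] [ 0.6376 -0.0247  0.09  ] depthmed [ 0.638  -0.0243  0.089 ]
hole scene 44 [253.1364 298.7045] [ 0.6332 -0.2145  0.072 ] depthmed [ 0.6272 -0.2078  0.0458]
outline top 480 ((0.5527999401092529, -0.20684145390987396), (0.07345800846815109, 0.22173972427845), 81.88289642333984)
 plat 3673 ((0.5539013147354126, -0.20620110630989075), (0.1207464337348938, 0.2304825335741043), 81.95552062988281)
outline scene 602 ((0.5518696308135986, -0.20323504507541656), (0.07293234765529633, 0.22100505232810974), 81.96536254882812)
 plat 5358 ((0.5521870851516724, -0.2032768875360489), (0.12106660008430481, 0.2328796535730362), 81.90621185302734)
carr top 1586 ((0.6026013493537903, 0.20179830491542816), (0.20756301283836365, 0.06404604017734528), 18.4932918548584)
 rim 338 ((0.5876733064651489, 0.1977388560771942), (0.1680840104818344, 0.06060037761926651), 18.85856056213379)
 hole 11 [197. 179.] [0.6825 0.2295 0.006 ]
carr scene 1046 ((0.6069997549057007, 0.19967782497406006), (0.20812802016735077, 0.07730814814567566), 17.824827194213867)
 rim 544 ((0.5838863849639893, 0.2001657485961914), (0.1637805998325348, 0.06640638411045074), 19.177183151245117)
 hole 13 [365.7692 190.1538] [0.683  0.2319 0.006 ]
```

View pics/z1.png

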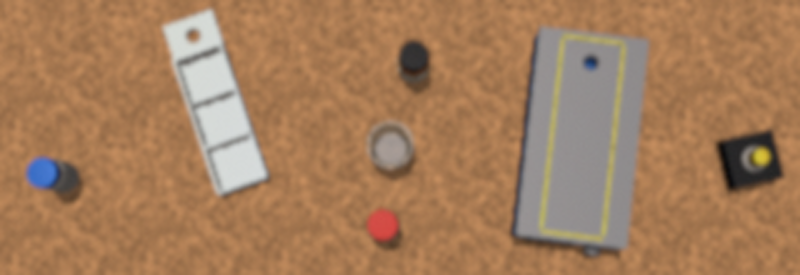

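The crop shows the carrier's ear end up at (193,35), the shaker hole at (590,62) and the pin at (760,157). From the masks, the shaker centre is about (0.553, -0.205) at yaw -8.1°, and the carrier is about (0.585, 0.198) at yaw +18.9°.

```bash
cat >> h.py <<'E'
def to(x,y,z,yaw):
    s=monitor.observe(); R=Ro.from_euler('xyz',s["tool_rot"]).as_matrix(); t=R.T@(np.array([x,y,z])-s["tool_pos"])*100
    dy=(np.degrees(s["tool_rot"][2])-yaw+180)%360-180
    print("t",round(s["time"],1),"pos",s["tool_pos"].round(4),"rot",s["tool_rot"].round(4),"open",round(float(s["opening"]),4),"F",s["contact_force"].round(1),"q",s["qpos"].round(2)); print("shift cm",t.round(2),"spin",round(dy,2))
E
python3 -c "
from h import *
to(.598,.2025,.10,18.9)"
```

```text
t 0.1 pos [ 0.1764 -0.4941  0.2261] rot [-3.1402e+00 -2.0000e-04  3.4280e-01] open 0.0919 F [-0.9 -0.3 -0.6] q [-1.37  0.34  1.52  0.    1.28 -0.15]
shift cm [ 63.12 -51.42  12.7 ] spin 0.74
```

>>> send_rows(targets=[{"translation": [3, -2.5, 0], "spin": 0, "jaw": 1}, {"translation": [6.5, -5.3, 0], "spin": 0, "jaw": 1}, {"translation": [10, -8.2, 0], "spin": 0, "jaw": 1}, {"translation": [13.5, -11, 0], "spin": 0, "jaw": 1}, {"translation": [17, -13.9, 0], "spin": 0, "jaw": 1}])

```text
time: 0.6
tool_pos: [0.2903, -0.3047, 0.2265]
tool_rot: [-3.141, 0.0, 0.342]
contact_force: [0.6, -0.0, -0.5]
opening: 0.0919
grip_force: 0.0
```

>>> send_rows(targets=[{"translation": [3.4, -2.8, 0], "spin": 0, "jaw": 1}, {"translation": [6.8, -5.6, 0], "spin": 0, "jaw": 1}, {"translation": [10.2, -8.3, 0], "spin": 0, "jaw": 1}, {"translation": [13.6, -11, 0], "spin": 0, "jaw": 1}, {"translation": [17, -13.8, 0], "spin": 0, "jaw": 1}])

```text
time: 1.1
tool_pos: [0.4041, -0.1176, 0.2266]
tool_rot: [3.142, 0.0, 0.343]
contact_force: [0.2, -0.4, 0.5]
opening: 0.0922
grip_force: 0.0
```

>>> send_rows(targets=[{"translation": [3.4, -2.8, 0], "spin": 0, "jaw": 1}, {"translation": [6.8, -5.6, 0], "spin": 0, "jaw": 1}, {"translation": [10.2, -8.3, 0], "spin": 0, "jaw": 1}, {"translation": [13.6, -11, 0], "spin": 0, "jaw": 1}, {"translation": [17, -13.8, 0], "spin": 0, "jaw": 1}])

```text
time: 1.6
tool_pos: [0.5178, 0.0696, 0.2264]
tool_rot: [3.142, 0.001, 0.343]
contact_force: [1.6, -0.9, 1.3]
opening: 0.0921
grip_force: 0.0
```

>>> send_rows(targets=[{"translation": [3.2, -2.6, 2.5], "spin": 0, "jaw": 1}, {"translation": [6, -5, 6], "spin": 0, "jaw": 1}, {"translation": [9, -7.5, 9], "spin": 0, "jaw": 1}, {"translation": [11.4, -9.2, 12], "spin": 0.7, "jaw": 1}, {"translation": [12, -9.8, 12.5], "spin": 0.7, "jaw": 1}])

```text
time: 2.1
tool_pos: [0.5958, 0.2023, 0.0967]
tool_rot: [-3.14, 0.007, 0.333]
contact_force: [-0.1, -1.1, -0.3]
opening: 0.0917
grip_force: 0.0
```

```bash
python3 -c "
from h import *
to(.598,.2025,.005,18.9)"
```

```text
t 2.1 pos [0.5958 0.2023 0.0967] rot [-3.1404  0.0073  0.3326] open 0.0917 F [-0.1 -1.1 -0.3] q [0.21 0.65 1.38 0.   1.12 1.44]
shift cm [0.28 0.06 9.17] spin 0.16
```

>>> send_rows(targets=[{"translation": [0.1, 0, 2.5], "spin": 0, "jaw": 1}, {"translation": [0.1, 0, 5], "spin": 0, "jaw": 1}, {"translation": [0.1, 0, 7.5], "spin": 0, "jaw": 1}, {"translation": [0.1, 0, 9], "spin": 0, "jaw": 1}, {"translation": [0.1, 0, 9.4], "spin": 0, "jaw": 1}])

```text
time: 2.6
tool_pos: [0.5974, 0.2, 0.0066]
tool_rot: [-3.142, 0.003, 0.33]
contact_force: [0.6, -0.2, -0.1]
opening: 0.0917
grip_force: 0.0
```

>>> send_rows(targets=[{"translation": [0, 0, 0], "spin": 0, "jaw": 0.6}, {"translation": [0, 0, 0], "spin": 0, "jaw": 0.5}, {"translation": [0, 0, 0], "spin": 0, "jaw": 0.5}, {"translation": [0, 0, 0], "spin": 0, "jaw": 0.5}, {"translation": [0, 0, 0], "spin": 0, "jaw": 0.5}], force=25)

```text
time: 3.1
tool_pos: [0.5987, 0.2011, 0.0085]
tool_rot: [-3.141, -0.001, 0.331]
contact_force: [-0.8, 3.2, 3.4]
opening: 0.0594
grip_force: 25.0
```

```bash
python3 -c "
from h import *
to(.598,.2025,.005,18.9)"
```

```text
t 3.1 pos [0.5987 0.2011 0.0085] rot [-3.1415e+00 -1.4000e-03  3.3060e-01] open 0.0594 F [-0.8  3.2  3.4] q [0.2  0.76 1.45 0.   0.93 1.44]
shift cm [-0.02 -0.16  0.35] spin 0.04
```

>>> send_rows(targets=[{"translation": [0, 0, -2], "spin": 0, "jaw": 0.5}, {"translation": [0, 0, -5.5], "spin": 0, "jaw": 0.5}, {"translation": [0, 0, -9.5], "spin": 0, "jaw": 0.5}, {"translation": [0, 0, -13.5], "spin": 0, "jaw": 0.5}, {"translation": [0, 0, -16.5], "spin": 0, "jaw": 0.5}])

```text
time: 3.6
tool_pos: [0.5986, 0.2008, 0.1752]
tool_rot: [3.141, -0.002, 0.331]
contact_force: [0.3, 0.2, -2.6]
opening: 0.0598
grip_force: 25.0
```

>>> send_rows(targets=[{"translation": [-1.5, 3, 0], "spin": 5, "jaw": 0.5}, {"translation": [-2.5, 6.5, 0], "spin": 10, "jaw": 0.5}, {"translation": [-3.5, 10, 0], "spin": 16, "jaw": 0.5}, {"translation": [-4.5, 13.5, 0], "spin": 22, "jaw": 0.5}, {"translation": [-5.5, 17, 0], "spin": 27, "jaw": 0.5}])

```text
time: 4.1
tool_pos: [0.601, 0.0207, 0.1725]
tool_rot: [3.141, 0.001, -0.144]
contact_force: [0.9, 0.1, -2.2]
opening: 0.0597
grip_force: 25.0
```

```bash
python3 -c "
from h import *
to(.545,-.2036,.17,-8.1)"
```

```text
t 4.1 pos [0.601  0.0207 0.1725] rot [ 3.1413e+00  7.0000e-04 -1.4440e-01] open 0.0597 F [ 0.9  0.1 -2.2] q [-0.09  0.53  1.38 -0.    1.23  1.62]
shift cm [-2.32 23.01  0.26] spin -0.18
```

>>> send_rows(targets=[{"translation": [-0.5, 4, 0], "spin": 0, "jaw": 0.5}, {"translation": [-1, 9, 0], "spin": 0, "jaw": 0.5}, {"translation": [-1.5, 14, 0], "spin": 0, "jaw": 0.5}, {"translation": [-2, 19, 0], "spin": 0, "jaw": 0.5}, {"translation": [-2.3, 23, 0], "spin": 0, "jaw": 0.5}])

```text
time: 4.6
tool_pos: [0.5452, -0.2048, 0.1725]
tool_rot: [3.141, 0.001, -0.142]
contact_force: [-0.0, 0.7, -2.6]
opening: 0.06
grip_force: 25.0
```

>>> send_rows(targets=[{"translation": [0, 0, 0], "spin": 0, "jaw": 0.5}, {"translation": [0, 0, 1], "spin": 0, "jaw": 0.5}, {"translation": [0, 0, 2], "spin": 0, "jaw": 0.5}, {"translation": [0, 0, 3], "spin": 0, "jaw": 0.5}, {"translation": [0, 0, 3], "spin": 0, "jaw": 0.5}])

```text
time: 5.1
tool_pos: [0.5456, -0.2006, 0.1404]
tool_rot: [-3.14, 0.004, -0.139]
contact_force: [-0.1, 0.5, -3.1]
opening: 0.0597
grip_force: 25.0
```

Run:
```python
from h import *
np.set_printoptions(precision=4,suppress=True)
to(.545,-.2036,.0805,-8.1)
for n in("top","scene"):
    p,d=read_camera(n); np.savez(n+"1.npz",p=p,d=d)
    g=px(n,[[.62,-.2164,.06]])[0].astype(int)
    a=p[g[1]-60:g[1]+60,g[0]-80:g[0]+80]; cv2.imwrite(f"pics/{n}1.png",cv2.resize(a,None,fx=4,fy=4,interpolation=cv2.INTER_CUBIC)[:,:,::-1]); print(n,g-[80,60])
```

```text
t 5.1 pos [ 0.5456 -0.2006  0.1404] rot [-3.1401  0.0042 -0.1388] open 0.0597 F [-0.1  0.5 -3.1] q [-0.48  0.52  1.48 -0.    1.14  1.23]
shift cm [0.01 0.32 5.98] spin 0.15
top [274 135]
scene [167 238]
```

View pics/scene1.png

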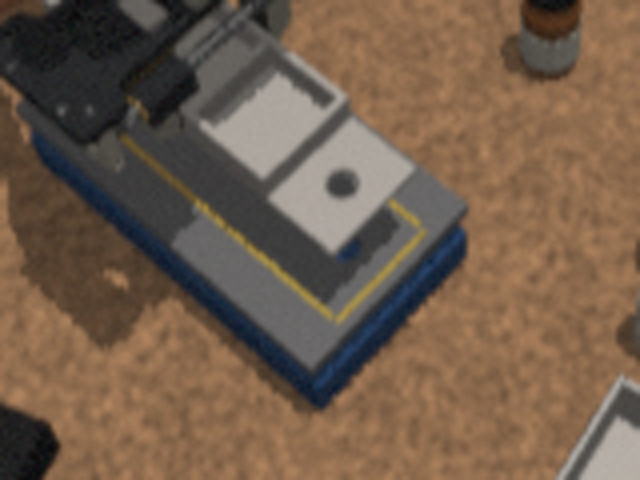

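View pics/top1.png

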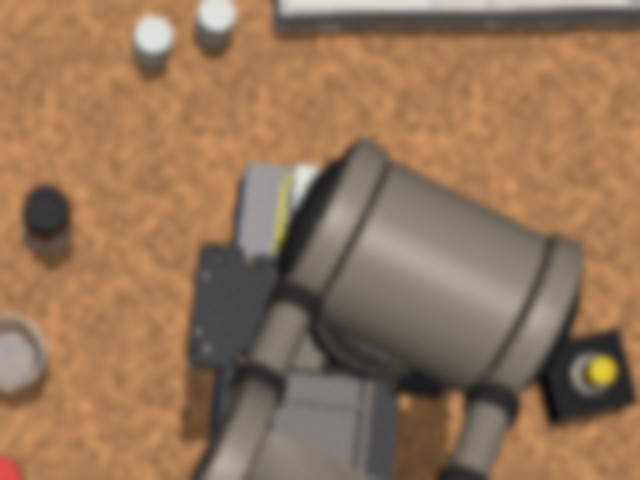

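The scene crop shows the carrier's ear hole at (343,184), i.e. full-image pixel (252.8,284), above the platform with the shaker hole just in front. The arm hides the carrier in the top view.

Run:
```python
from h import *
np.set_printoptions(precision=4,suppress=True)
s=np.load("scene1.npz")
for a,c,m in blobs("scene",s["p"],(0,0,0),(180,255,120),(246,277,260,292))[:2]: print(a,c,onz("scene",c,.138))
t=s["p"]; w=blobs("scene",t,(0,0,150),(180,60,255),(230,260,275,305))[0]; print(w[:2])
to(.545,-.2036,.0805,-8.1)
```

```text
44 [252.25   283.6364] [[ 0.6349 -0.2123  0.138 ]]
(np.int32(519), array([252.0867, 283.3988]))
t 5.2 pos [ 0.5466 -0.2014  0.1422] rot [-3.1413  0.001  -0.1393] open 0.06 F [ 0.1  0.2 -2.5] q [-0.48  0.52  1.48 -0.    1.14  1.23]
shift cm [-0.12  0.24  6.17] spin 0.12
```

>>> send_rows(targets=[{"translation": [-0.1, 0.2, 1], "spin": 0, "jaw": 0.5}, {"translation": [-0.1, 0.25, 2.5], "spin": 0, "jaw": 0.5}, {"translation": [-0.1, 0.25, 4], "spin": 0, "jaw": 0.5}, {"translation": [-0.1, 0.25, 5], "spin": 0, "jaw": 0.5}, {"translation": [-0.1, 0.25, 5.5], "spin": 0, "jaw": 0.5}])

```text
time: 5.7
tool_pos: [0.5447, -0.2045, 0.0866]
tool_rot: [-3.141, 0.001, -0.141]
contact_force: [0.4, 0.5, -2.1]
opening: 0.0598
grip_force: 25.0
```

>>> send_rows(targets=[{"translation": [0, 0, 0], "spin": 0, "jaw": 0.5}, {"translation": [0, 0, 0.2], "spin": 0, "jaw": 0.5}, {"translation": [0, 0, 0.4], "spin": 0, "jaw": 0.5}, {"translation": [0, 0, 0.6], "spin": 0, "jaw": 0.5}, {"translation": [0, 0, 0.6], "spin": 0, "jaw": 0.5}])

```text
time: 6.2
tool_pos: [0.5451, -0.2047, 0.0817]
tool_rot: [3.142, 0.0, -0.141]
contact_force: [-0.2, 0.7, -2.9]
opening: 0.0597
grip_force: 25.0
```

Run:
```python
from h import *
np.set_printoptions(precision=4,suppress=True)
p,d=read_camera("scene")
for a,c,m in blobs("scene",p,(0,0,0),(180,255,120),(242,285,264,312))[:3]: print(a,c,onz("scene",c,.078))
a=p[238:358,167:327]; cv2.imwrite("pics/s2.png",cv2.resize(a,None,fx=4,fy=4,interpolation=cv2.INTER_CUBIC)[:,:,::-1])
to(.545,-.2040,.0805,-8.1)
```

```text
42 [252.619  298.0952] [[ 0.6335 -0.216   0.078 ]]
40 [245.625 288.625] [[ 0.6084 -0.2064  0.078 ]]
15 [259.7333 306.    ] [[ 0.656  -0.2225  0.078 ]]
t 6.2 pos [ 0.5451 -0.2047  0.0818] rot [ 3.1415 -0.0001 -0.1407] open 0.0599 F [-0.5 -0.3 -1.1] q [-0.49  0.59  1.55 -0.    1.    1.22]
shift cm [-0.02 -0.07  0.13] spin 0.04
```

View pics/s2.png

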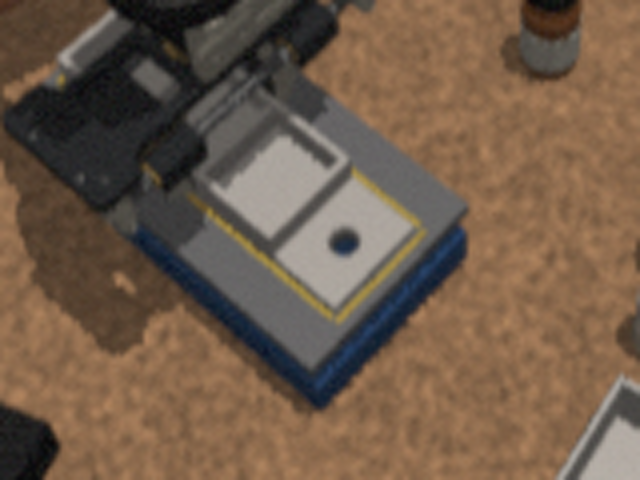

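The carrier sits squarely inside the yellow outline, with blue visible through its hole at (343,241). I'll lower it the last millimetre and release.

>>> send_rows(targets=[{"translation": [0, -0.05, 0.1], "spin": 0, "jaw": 0.5}, {"translation": [0, -0.05, 0.15], "spin": 0, "jaw": 0.5}, {"translation": [0, -0.05, 0.15], "spin": 0, "jaw": 0.8}, {"translation": [0, -0.05, 0.15], "spin": 0, "jaw": 0.9}, {"translation": [0, -0.05, 0.15], "spin": 0, "jaw": 0.9}])

```text
time: 6.75
tool_pos: [0.5454, -0.2043, 0.0804]
tool_rot: [3.141, -0.0, -0.141]
contact_force: [0.8, 0.4, 0.6]
opening: 0.0789
grip_force: 0.0
```

>>> send_rows(targets=[{"translation": [0, 0, -1], "spin": 0, "jaw": 0.9}, {"translation": [0, 0, -3], "spin": 0, "jaw": 0.9}, {"translation": [0, 0, -6], "spin": 0, "jaw": 0.8}, {"translation": [0, 0, -9], "spin": 0, "jaw": 0.7}, {"translation": [0, 0, -10], "spin": 0, "jaw": 0.6}])

```text
time: 7.25
tool_pos: [0.5467, -0.205, 0.1843]
tool_rot: [3.139, -0.006, -0.141]
contact_force: [-0.4, 0.8, 0.3]
opening: 0.0635
grip_force: 0.0
```

>>> send_rows(targets=[{"translation": [0.2, 3, 0], "spin": 0, "jaw": 0.6}, {"translation": [0.4, 7, 0], "spin": 0, "jaw": 0.6}, {"translation": [0.7, 12, 0], "spin": 0, "jaw": 0.5}, {"translation": [0.9, 16.5, 2], "spin": 0, "jaw": 0.5}, {"translation": [1, 19.4, 4], "spin": 0, "jaw": 0.5}])

```text
time: 7.75
tool_pos: [0.5272, -0.401, 0.1398]
tool_rot: [3.14, -0.001, -0.142]
contact_force: [0.1, -0.0, 0.4]
opening: 0.046
grip_force: 0.0
```

>>> send_rows(targets=[{"translation": [0, 0, 0], "spin": 0, "jaw": 0.5}, {"translation": [0, 0, 0], "spin": 0, "jaw": 0.5}, {"translation": [0, 0, 0], "spin": 0, "jaw": 0.5}, {"translation": [0, 0, 0], "spin": 0, "jaw": 0.5}, {"translation": [0, 0, 0], "spin": 0, "jaw": 0.5}])

```text
time: 8.25
tool_pos: [0.5286, -0.3968, 0.1413]
tool_rot: [3.141, -0.001, -0.139]
contact_force: [0.1, -0.2, -0.3]
opening: 0.0454
grip_force: 0.0
```

Run:
```python
from h import *
np.set_printoptions(precision=4,suppress=True)
p,d=read_camera("scene");np.savez("scene3.npz",p=p,d=d)
for a,c,m in blobs("scene",p,(0,0,0),(180,255,120),(246,290,260,304))[:3]: print(a,c,onz("scene",c,.078))
P=cloud("scene",d)[230:335,170:290].reshape(-1,3); Q=P[(P[:,2]>.09)&(P[:,2]<.105)]; print("rim",len(Q),cv2.minAreaRect(Q[:,:2].astype(np.float32)))
to(.528,-.3985,.043,-8.1)
```

```text
41 [253.0244 298.122 ] [[ 0.6342 -0.2156  0.078 ]]
rim 720 ((0.5308538675308228, -0.20036625862121582), (0.06169299781322479, 0.16710948944091797), 81.8428726196289)
t 8.3 pos [ 0.5285 -0.3969  0.1411] rot [ 3.1408 -0.0011 -0.1393] open 0.0461 F [-0.3  0.  -0.1] q [-0.76  0.66  1.23 -0.    1.25  0.95]
shift cm [-0.04  0.15  9.81] spin 0.12
```

>>> send_rows(targets=[{"translation": [0, 0.1, 2.5], "spin": 0, "jaw": 0.5}, {"translation": [0, 0.15, 5], "spin": 0, "jaw": 0.5}, {"translation": [0, 0.15, 7.5], "spin": 0, "jaw": 0.5}, {"translation": [0, 0.15, 9], "spin": 0, "jaw": 0.5}, {"translation": [0, 0.15, 9.7], "spin": 0, "jaw": 0.5}])

```text
time: 8.8
tool_pos: [0.5274, -0.3985, 0.0419]
tool_rot: [-3.141, 0.002, -0.14]
contact_force: [0.4, 0.8, 0.2]
opening: 0.0458
grip_force: 0.0
```

>>> send_rows(targets=[{"translation": [0, 0, 0], "spin": 0, "jaw": 0.3}, {"translation": [0, 0, 0], "spin": 0, "jaw": 0.1}, {"translation": [0, 0, 0], "spin": 0, "jaw": 0.1}, {"translation": [0, 0, 0], "spin": 0, "jaw": 0.1}, {"translation": [0, 0, 0], "spin": 0, "jaw": 0.1}], force=25)

```text
time: 9.3
tool_pos: [0.5281, -0.3996, 0.0443]
tool_rot: [3.141, -0.001, -0.141]
contact_force: [-0.4, 0.4, 3.2]
opening: 0.017
grip_force: 25.0
```

Run:
```python
from h import *
to(.528,-.3985,.15,-8.1)
```

```text
t 9.3 pos [ 0.5281 -0.3996  0.0443] rot [ 3.1406e+00 -1.4000e-03 -1.4070e-01] open 0.017 F [-0.4  0.4  3.2] q [-0.76  0.76  1.32  0.    1.06  0.95]
shift cm [-1.000e-02 -9.000e-02 -1.057e+01] spin 0.04
```

>>> send_rows(targets=[{"translation": [0, 0, -1.5], "spin": 0, "jaw": 0.1}, {"translation": [0, 0, -4.5], "spin": 0, "jaw": 0.1}, {"translation": [0, 0, -8], "spin": 0, "jaw": 0.1}, {"translation": [0, 0, -11], "spin": 0, "jaw": 0.1}, {"translation": [0, 0, -12.5], "spin": 0, "jaw": 0.1}])

```text
time: 9.8
tool_pos: [0.5286, -0.4, 0.1729]
tool_rot: [3.138, -0.005, -0.141]
contact_force: [0.5, -0.3, -0.9]
opening: 0.0175
grip_force: 25.0
```

>>> send_rows(targets=[{"translation": [1, -2.5, 0], "spin": 0, "jaw": 0.1}, {"translation": [3, -7, 0], "spin": 0, "jaw": 0.1}, {"translation": [5, -12, 0], "spin": 0, "jaw": 0.1}, {"translation": [7, -17, 0], "spin": 0, "jaw": 0.1}, {"translation": [7.9, -19.7, 0], "spin": 0, "jaw": 0.1}])

```text
time: 10.3
tool_pos: [0.6348, -0.2123, 0.1694]
tool_rot: [-3.141, -0.001, -0.139]
contact_force: [1.1, -0.2, -0.3]
opening: 0.0172
grip_force: 25.0
```

>>> send_rows(targets=[{"translation": [0, 0, 0], "spin": 0, "jaw": 0.1}, {"translation": [0, 0, 1.5], "spin": 0, "jaw": 0.1}, {"translation": [0, 0, 3], "spin": 0, "jaw": 0.1}, {"translation": [0, 0, 3], "spin": 0, "jaw": 0.1}, {"translation": [0, 0, 3], "spin": 0, "jaw": 0.1}])

```text
time: 10.8
tool_pos: [0.6334, -0.2159, 0.1389]
tool_rot: [3.141, -0.0, -0.141]
contact_force: [0.0, 0.5, -0.9]
opening: 0.0172
grip_force: 25.0
```

Run:
```python
from h import *
np.set_printoptions(precision=4,suppress=True)
to(.634,-.216,.0863,-8.1)
p,d=read_camera("scene");np.savez("scene4.npz",p=p,d=d)
print(px("scene",[[.634,-.216,.1],[.634,-.216,.078]]))
a=p[255:325,205:305]; cv2.imwrite("pics/s4.png",cv2.resize(a,None,fx=7,fy=7,interpolation=cv2.INTER_CUBIC)[:,:,::-1])
```

```text
t 10.8 pos [ 0.6334 -0.2159  0.1389] rot [ 3.1413 -0.0001 -0.1413] open 0.0172 F [ 0.   0.5 -0.9] q [-0.44  0.68  1.2  -0.    1.26  1.27]
shift cm [0.06 0.   5.26] spin 0.0
[[252.1195 293.4817]
 [252.8437 298.209 ]]
```

View pics/s4.png

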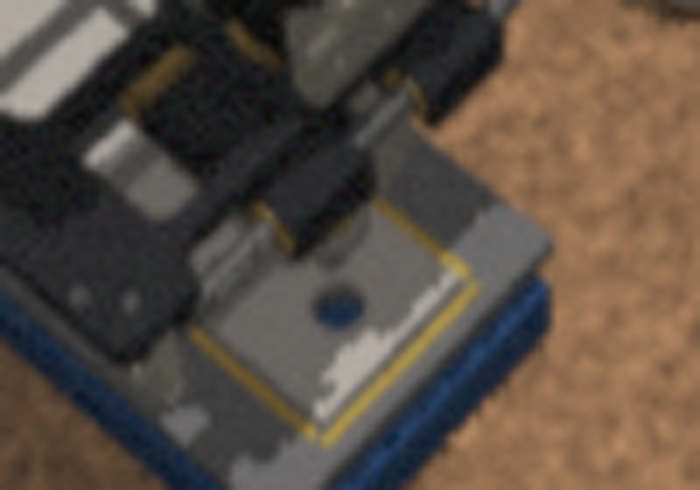

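The ear hole is at crop (338,308), full-image (253.3,299), within a pixel of my estimate. The fingers mostly hide the pin. I'll descend slowly and watch the force.

>>> send_rows(targets=[{"translation": [0.05, 0, 1], "spin": 0, "jaw": 0.1}, {"translation": [0.05, 0, 1.8], "spin": 0, "jaw": 0.1}, {"translation": [0.05, 0, 2.2], "spin": 0, "jaw": 0.1}, {"translation": [0.05, 0, 2.5], "spin": 0, "jaw": 0.1}, {"translation": [0.05, 0, 2.6], "spin": 0, "jaw": 0.1}])

```text
time: 11.35
tool_pos: [0.6339, -0.2152, 0.1117]
tool_rot: [-3.141, 0.001, -0.141]
contact_force: [-0.4, 0.0, -0.9]
opening: 0.0173
grip_force: 25.0
```

Run:
```python
from h import *
np.set_printoptions(precision=4,suppress=True)
to(.634,-.216,.0863,-8.1)
p,d=read_camera("scene");np.savez("scene5.npz",p=p,d=d)
print(px("scene",[[.634,-.216,.108]]))
a=p[255:325,205:305]; cv2.imwrite("pics/s5.png",cv2.resize(a,None,fx=7,fy=7,interpolation=cv2.INTER_CUBIC)[:,:,::-1])
```

```text
t 11.3 pos [ 0.6339 -0.2152  0.1117] rot [-3.1414  0.0007 -0.1406] open 0.0173 F [-0.4  0.  -0.9] q [-0.44  0.7   1.23 -0.    1.21  1.27]
shift cm [0.03 0.08 2.54] spin 0.05
[[251.8488 291.7153]]
```

View pics/s5.png

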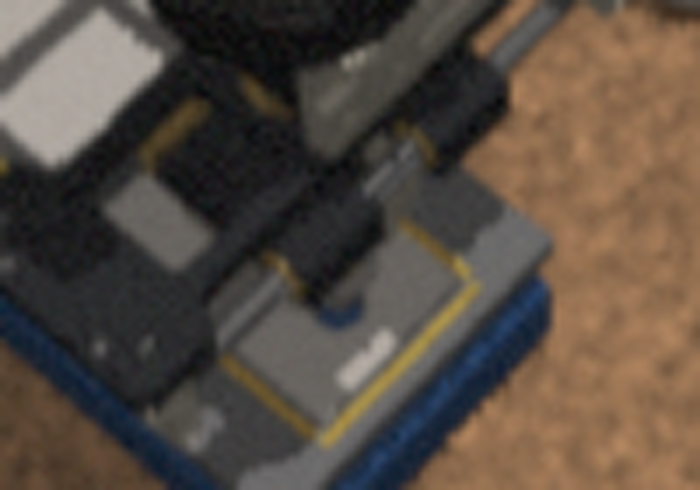

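The pin tip is in the ear hole with no force, and the blue rim shows around it at (340,312). I'll continue down.

>>> send_rows(targets=[{"translation": [0.02, 0.05, 0.4], "spin": 0, "jaw": 0.1}, {"translation": [0.02, 0.05, 0.8], "spin": 0, "jaw": 0.1}, {"translation": [0.02, 0.05, 1.2], "spin": 0, "jaw": 0.1}, {"translation": [0.02, 0.05, 1.5], "spin": 0, "jaw": 0.1}, {"translation": [0.02, 0.05, 1.5], "spin": 0, "jaw": 0.1}])

```text
time: 11.9
tool_pos: [0.6339, -0.2157, 0.0965]
tool_rot: [-3.141, 0.001, -0.141]
contact_force: [-0.2, 0.6, -1.1]
opening: 0.0172
grip_force: 25.0
```

>>> send_rows(targets=[{"translation": [0, 0, 0.3], "spin": 0, "jaw": 0.1}, {"translation": [0, 0, 0.5], "spin": 0, "jaw": 0.1}, {"translation": [0, 0, 0.7], "spin": 0, "jaw": 0.1}, {"translation": [0, 0, 0.9], "spin": 0, "jaw": 0.1}, {"translation": [0, 0, 0.9], "spin": 0, "jaw": 0.1}])

```text
time: 12.4
tool_pos: [0.634, -0.2158, 0.0879]
tool_rot: [-3.142, 0.001, -0.141]
contact_force: [0.2, 0.0, -0.9]
opening: 0.0176
grip_force: 25.0
```

>>> send_rows(targets=[{"translation": [0, 0, 0.1], "spin": 0, "jaw": 0.1}, {"translation": [0, 0, 0.2], "spin": 0, "jaw": 0.1}, {"translation": [0, 0, 0.2], "spin": 0, "jaw": 0.3}, {"translation": [0, 0, 0.2], "spin": 0, "jaw": 0.5}, {"translation": [0, 0, 0.2], "spin": 0, "jaw": 0.6}])

```text
time: 12.9
tool_pos: [0.6342, -0.2158, 0.0863]
tool_rot: [3.141, -0.0, -0.141]
contact_force: [-0.8, 0.9, 0.2]
opening: 0.0369
grip_force: 0.0
```

>>> send_rows(targets=[{"translation": [0, 0, -1], "spin": 0, "jaw": 0.6}, {"translation": [0, 0, -4], "spin": 0, "jaw": 0.6}, {"translation": [0, 0, -8], "spin": 0, "jaw": 0.6}, {"translation": [0, 0, -12], "spin": 0, "jaw": 0.6}, {"translation": [0, 0, -15], "spin": 0, "jaw": 0.6}])

```text
time: 13.4
tool_pos: [0.6346, -0.216, 0.2402]
tool_rot: [3.14, -0.004, -0.141]
contact_force: [0.7, -0.5, -0.4]
opening: 0.055
grip_force: 0.0
```

Run:
```python
from h import *
to(.46,.0125,.13,-8.1)
```

```text
t 13.4 pos [ 0.6346 -0.216   0.2402] rot [ 3.1404 -0.0038 -0.1406] open 0.055 F [ 0.7 -0.5 -0.4] q [-0.44  0.61  1.05 -0.    1.48  1.27]
shift cm [-20.53 -20.19  10.92] spin 0.04
```

>>> send_rows(targets=[{"translation": [-2, -2, 0], "spin": 0, "jaw": 0.6}, {"translation": [-5, -5, 0], "spin": 0, "jaw": 0.6}, {"translation": [-8, -8, 0], "spin": 0, "jaw": 0.6}, {"translation": [-11, -11, 0], "spin": 0, "jaw": 0.6}, {"translation": [-14, -14, 0], "spin": 0, "jaw": 0.6}])

```text
time: 13.9
tool_pos: [0.5141, -0.0564, 0.2371]
tool_rot: [3.141, -0.001, -0.141]
contact_force: [0.4, 1.1, 0.3]
opening: 0.0547
grip_force: 0.0
```

>>> send_rows(targets=[{"translation": [-3, -3, 2], "spin": 0, "jaw": 0.6}, {"translation": [-5.5, -5, 5], "spin": 0, "jaw": 0.6}, {"translation": [-6.5, -6, 8], "spin": 0, "jaw": 0.6}, {"translation": [-6.5, -6.2, 10], "spin": 0, "jaw": 0.6}, {"translation": [-6.5, -6.2, 10], "spin": 0, "jaw": 0.6}])

```text
time: 14.4
tool_pos: [0.458, 0.0136, 0.135]
tool_rot: [3.141, 0.004, -0.14]
contact_force: [0.2, 0.3, -0.5]
opening: 0.055
grip_force: 0.0
```

Run:
```python
from h import *
np.set_printoptions(precision=4,suppress=True)
to(.46,.0125,.031,-8.1)
p,d=read_camera("scene");np.savez("scene6.npz",p=p,d=d)
for a,c,m in blobs("scene",p,(22,100,100),(35,255,255),(235,265,275,298)): print("knob",a,c,onz("scene",c,.1),np.median(cloud("scene",d)[m],0), cloud("scene",d)[m][:,2].max())
for a,c,m in blobs("scene",p,(0,150,80),(5,255,255),(238,180,265,220))[:1]: print("metal",onz("scene",c,.09))
a=p[180:330,180:380]; cv2.imwrite("pics/s6.png",cv2.resize(a,None,fx=4,fy=4,interpolation=cv2.INTER_CUBIC)[:,:,::-1])
```

```text
t 14.4 pos [0.458  0.0136 0.135 ] rot [ 3.1415  0.0037 -0.1396] open 0.055 F [ 0.2  0.3 -0.5] q [-0.14  0.33  1.83 -0.    0.99  1.57]
shift cm [ 0.25  0.08 10.4 ] spin 0.1
knob 54 [252.3889 291.6111] [[ 0.632  -0.2123  0.1   ]] [ 0.6353 -0.2161  0.1097] 0.11300063595481946
knob 24 [263.2083 287.25  ] [[ 0.6451 -0.1923  0.1   ]] [ 0.6352 -0.1822  0.0737] 0.08195970024445176
knob 5 [271.2 296.6] [[ 0.6706 -0.2007  0.1   ]] [ 0.6635 -0.1913  0.075 ] 0.07559027096085602
metal [[0.4617 0.0141 0.09  ]]
```

View pics/s6.png

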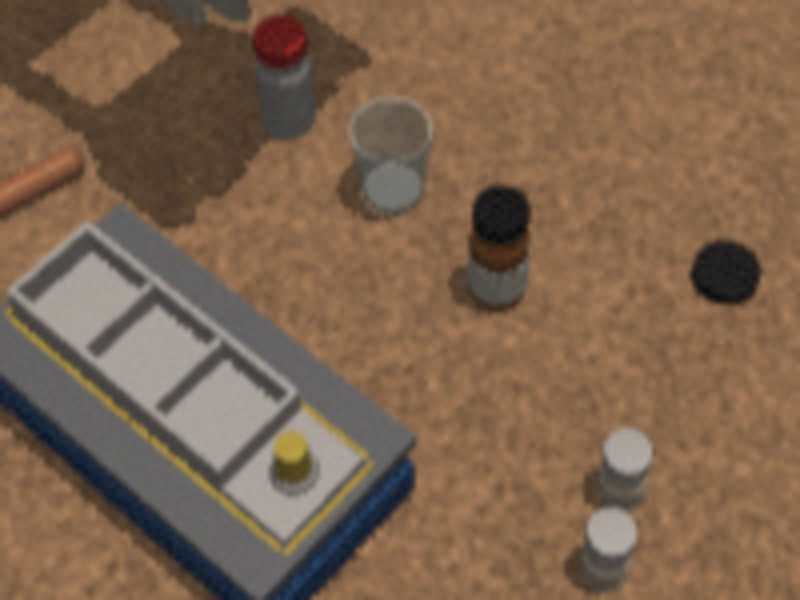

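The pin is home: flange on the ear, knob at (292,455), knob top at about 0.11 m. All three bottles and the beaker are standing. Next I'll grasp the metal bottle.

>>> send_rows(targets=[{"translation": [0.1, 0, 2.5], "spin": 0, "jaw": 0.6}, {"translation": [0.15, 0, 5], "spin": 0, "jaw": 0.6}, {"translation": [0.15, 0, 7.5], "spin": 0, "jaw": 0.6}, {"translation": [0.15, 0, 9.5], "spin": 0, "jaw": 0.6}, {"translation": [0.15, 0, 10.6], "spin": 0, "jaw": 0.6}])

```text
time: 14.95
tool_pos: [0.4619, 0.0122, 0.0302]
tool_rot: [3.141, -0.001, -0.141]
contact_force: [-0.4, 0.4, 1.3]
opening: 0.0551
grip_force: 0.0
```

>>> send_rows(targets=[{"translation": [0, 0, 0], "spin": 0, "jaw": 0.5}, {"translation": [0, 0, 0], "spin": 0, "jaw": 0.4}, {"translation": [0, 0, 0], "spin": 0, "jaw": 0.3}, {"translation": [0, 0, 0], "spin": 0, "jaw": 0.25}, {"translation": [0, 0, 0], "spin": 0, "jaw": 0.25}], force=20)

```text
time: 15.45
tool_pos: [0.4621, 0.0126, 0.0313]
tool_rot: [3.141, -0.003, -0.141]
contact_force: [0.8, 1.1, 6.6]
opening: 0.0352
grip_force: 20.0
```

Run:
```python
from h import *
c,s=np.cos(np.radians(-8.1)),np.sin(np.radians(-8.1))
for n,x in(("amber",.0533),("white",0),("metal",-.0533)): print(n,.5312+c*x,-.2022+s*x)
to(.5312-.0533*c,-.2022-.0533*s,.03,-8.1)
```

```text
amber 0.5839682609562925 -0.20971003566227314
white 0.5312 -0.2022
metal 0.4784317390437075 -0.19468996433772684
t 15.4 pos [0.4621 0.0126 0.0313] rot [ 3.1415e+00 -2.8000e-03 -1.4060e-01] open 0.0352 F [0.8 1.1 6.6] q [-0.14  0.5   1.93 -0.    0.71  1.57]
shift cm [ 4.53 20.29  0.14] spin 0.05
```

>>> send_rows(targets=[{"translation": [0, 0, -1.5], "spin": 0, "jaw": 0.25}, {"translation": [0, 0, -5], "spin": 0, "jaw": 0.25}, {"translation": [0, 0, -8.5], "spin": 0, "jaw": 0.25}, {"translation": [0, 0, -12], "spin": 0, "jaw": 0.25}, {"translation": [0, 0, -14], "spin": 0, "jaw": 0.25}])

```text
time: 15.95
tool_pos: [0.4617, 0.0127, 0.173]
tool_rot: [3.142, -0.004, -0.14]
contact_force: [0.7, -0.7, -0.3]
opening: 0.0354
grip_force: 20.0
```

>>> send_rows(targets=[{"translation": [0.6, 2.5, 0], "spin": 0, "jaw": 0.25}, {"translation": [1.6, 7, 0], "spin": 0, "jaw": 0.25}, {"translation": [2.8, 12, 0], "spin": 0, "jaw": 0.25}, {"translation": [3.9, 17, 0], "spin": 0, "jaw": 0.25}, {"translation": [4.6, 20.2, 0], "spin": 0, "jaw": 0.25}])

```text
time: 16.45
tool_pos: [0.478, -0.1965, 0.1704]
tool_rot: [3.141, -0.0, -0.142]
contact_force: [0.4, 0.5, -0.2]
opening: 0.0356
grip_force: 20.0
```

>>> send_rows(targets=[{"translation": [0, 0, 0], "spin": 0, "jaw": 0.25}, {"translation": [0, 0, 1], "spin": 0, "jaw": 0.25}, {"translation": [0, 0, 2.5], "spin": 0, "jaw": 0.25}, {"translation": [0, 0, 3.5], "spin": 0, "jaw": 0.25}, {"translation": [0, 0, 3.5], "spin": 0, "jaw": 0.25}])

```text
time: 16.95
tool_pos: [0.4771, -0.1919, 0.1335]
tool_rot: [-3.14, 0.004, -0.139]
contact_force: [-0.4, -0.5, -1.5]
opening: 0.0351
grip_force: 20.0
```

Run:
```python
from h import *
np.set_printoptions(precision=4,suppress=True)
to(.4784,-.1947,.1073,-8.1)
p,d=read_camera("scene");np.savez("scene7.npz",p=p,d=d)
for a,c,m in blobs("scene",p,(0,100,50),(9,255,255),(130,150,260,290))[:2]: print("cap",a,c,onz("scene",c,.195))
a=p[180:330,130:330]; cv2.imwrite("pics/s7.png",cv2.resize(a,None,fx=4,fy=4,interpolation=cv2.INTER_CUBIC)[:,:,::-1])
```

```text
t 16.9 pos [ 0.4771 -0.1919  0.1335] rot [-3.14    0.0037 -0.1391] open 0.0351 F [-0.4 -0.5 -1.5] q [-0.53  0.42  1.68  0.    1.04  1.18]
shift cm [0.17 0.27 2.62] spin 0.13
cap 47 [195.3617 224.8511] [[ 0.4827 -0.1893  0.195 ]]
cap 9 [198.2222 232.    ] [[ 0.4988 -0.1996  0.195 ]]
```

View pics/s7.png

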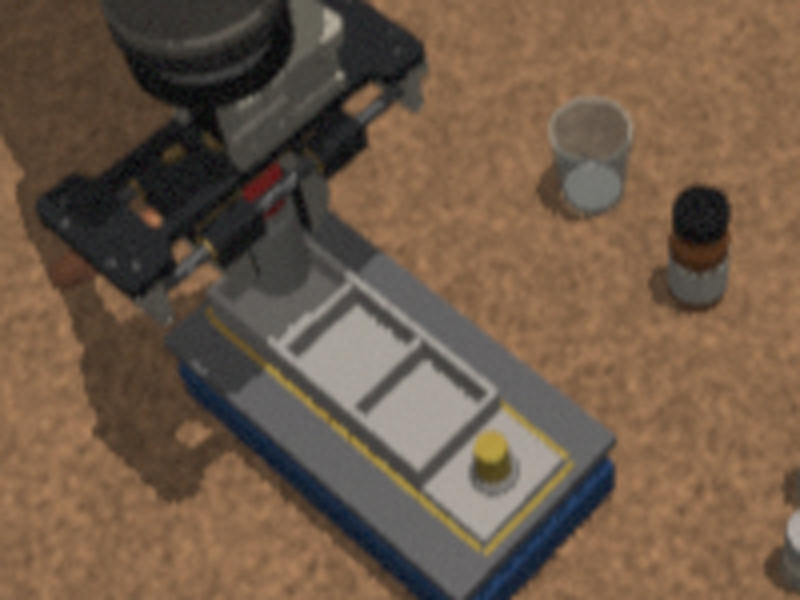

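The metal bottle hangs over the far well at about (275,270), and the pin is still seated. I'll lower the bottle.

>>> send_rows(targets=[{"translation": [0.1, 0.1, 0.3], "spin": 0, "jaw": 0.25}, {"translation": [0.1, 0.1, 1], "spin": 0, "jaw": 0.25}, {"translation": [0.1, 0.1, 1.7], "spin": 0, "jaw": 0.25}, {"translation": [0.1, 0.1, 2.3], "spin": 0, "jaw": 0.25}, {"translation": [0.1, 0.1, 2.4], "spin": 0, "jaw": 0.25}])

```text
time: 17.5
tool_pos: [0.4785, -0.1946, 0.1102]
tool_rot: [-3.141, 0.002, -0.141]
contact_force: [0.6, -0.4, -1.3]
opening: 0.0354
grip_force: 20.0
```

Run:
```python
from h import *
to(.4784,-.1947,.1073,-8.1)
```

```text
t 17.5 pos [ 0.4785 -0.1946  0.1102] rot [-3.141e+00  1.600e-03 -1.408e-01] open 0.0354 F [ 0.6 -0.4 -1.3] q [-0.53  0.45  1.71 -0.    0.98  1.18]
shift cm [-0.01  0.01  0.29] spin 0.04
```

>>> send_rows(targets=[{"translation": [0, 0, 0.15], "spin": 0, "jaw": 0.25}, {"translation": [0, 0, 0.25], "spin": 0, "jaw": 0.25}, {"translation": [0, 0, 0.25], "spin": 0, "jaw": 0.4}, {"translation": [0, 0, 0.25], "spin": 0, "jaw": 0.6}, {"translation": [0, 0, 0.25], "spin": 0, "jaw": 0.6}])

```text
time: 18.0
tool_pos: [0.4793, -0.195, 0.109]
tool_rot: [3.141, -0.001, -0.141]
contact_force: [0.0, -0.2, -0.9]
opening: 0.0482
grip_force: 0.0
```

>>> send_rows(targets=[{"translation": [0, 0, -1], "spin": 0, "jaw": 0.6}, {"translation": [0, 0, -4], "spin": 0, "jaw": 0.6}, {"translation": [0, 0, -8], "spin": 0, "jaw": 0.6}, {"translation": [0, 0, -11], "spin": 0, "jaw": 0.6}, {"translation": [0, 0, -12], "spin": 0, "jaw": 0.6}])

```text
time: 18.5
tool_pos: [0.4804, -0.1956, 0.2329]
tool_rot: [3.139, -0.007, -0.141]
contact_force: [-0.2, -0.6, 0.2]
opening: 0.0552
grip_force: 0.0
```

Run:
```python
from h import *
to(.522,.375,.13,-8.1)
```

```text
t 18.5 pos [ 0.4804 -0.1956  0.2329] rot [ 3.1389 -0.0065 -0.1406] open 0.0552 F [-0.2 -0.6  0.2] q [-0.53  0.32  1.54 -0.    1.28  1.18]
shift cm [ -3.94 -57.11  10.11] spin 0.05
```

>>> send_rows(targets=[{"translation": [-0.2, -3, 0], "spin": 0, "jaw": 0.6}, {"translation": [-0.5, -7, 0], "spin": 0, "jaw": 0.6}, {"translation": [-0.8, -11.5, 0], "spin": 0, "jaw": 0.6}, {"translation": [-1.1, -16, 0], "spin": 0, "jaw": 0.6}, {"translation": [-1.4, -20.5, 0], "spin": 0, "jaw": 0.6}])

```text
time: 19.0
tool_pos: [0.4934, 0.0118, 0.2284]
tool_rot: [3.142, 0.001, -0.141]
contact_force: [1.3, -0.5, 0.7]
opening: 0.0553
grip_force: 0.0
```

>>> send_rows(targets=[{"translation": [-0.3, -4.5, 0], "spin": 0, "jaw": 0.6}, {"translation": [-0.6, -9, 0], "spin": 0, "jaw": 0.6}, {"translation": [-0.9, -13.5, 0], "spin": 0, "jaw": 0.6}, {"translation": [-1.2, -18, 0], "spin": 0, "jaw": 0.6}, {"translation": [-1.5, -22.5, 0], "spin": 0, "jaw": 0.6}])

```text
time: 19.5
tool_pos: [0.5101, 0.2368, 0.2283]
tool_rot: [3.141, 0.001, -0.141]
contact_force: [0.7, -0.2, -0.6]
opening: 0.0553
grip_force: 0.0
```

>>> send_rows(targets=[{"translation": [-0.3, -4.5, 1], "spin": 0, "jaw": 0.6}, {"translation": [-0.6, -8.5, 4], "spin": 0, "jaw": 0.6}, {"translation": [-0.9, -12, 7], "spin": 0, "jaw": 0.6}, {"translation": [-1, -14.1, 10], "spin": 0, "jaw": 0.6}, {"translation": [-1, -14.1, 10], "spin": 0, "jaw": 0.6}])

```text
time: 20.0
tool_pos: [0.5172, 0.3771, 0.1228]
tool_rot: [3.136, 0.008, -0.138]
contact_force: [-0.6, -0.4, -0.0]
opening: 0.055
grip_force: 0.0
```

Run:
```python
from h import *
np.set_printoptions(precision=4,suppress=True)
to(.522,.375,.031,-8.1)
c,s=np.cos(np.radians(-8.1)),np.sin(np.radians(-8.1))
for n in("top","scene"):
    p,d=read_camera(n); np.savez(n+"8.npz",p=p,d=d)
    g=px(n,[[.478,-.195,.166]])[0].astype(int); b=(g[0]-15,g[1]-15,g[0]+15,g[1]+15)
    for a,cc,m in blobs(n,p,(0,150,60),(6,255,255),b)[:1]:
        w=onz(n,cc,.166)[0]; r=w[:2]-[.5312,-.2022]; print(n,a,w,"in carrier",r@[c,s],r@[-s,c])
```

```text
t 20.0 pos [0.5172 0.3771 0.1228] rot [ 3.1361  0.0081 -0.1376] open 0.055 F [-0.6 -0.4 -0. ] q [0.51 0.65 1.31 0.   1.19 2.22]
shift cm [0.58 0.09 9.18] spin 0.22
top 112 [ 0.4757 -0.1948  0.166 ] in carrier -0.0560241922059136 -0.0005169858393334059
scene 206 [ 0.4784 -0.1954  0.166 ] in carrier -0.05319335372008349 -0.0007025484159818712
```

>>> send_rows(targets=[{"translation": [0.2, 0, 1], "spin": 0, "jaw": 0.6}, {"translation": [0.2, 0, 3], "spin": 0, "jaw": 0.6}, {"translation": [0.2, 0, 5.5], "spin": 0, "jaw": 0.6}, {"translation": [0.2, 0, 8], "spin": 0, "jaw": 0.6}, {"translation": [0.2, 0, 9.7], "spin": 0, "jaw": 0.6}])

```text
time: 20.6
tool_pos: [0.5231, 0.3743, 0.0313]
tool_rot: [-3.141, -0.001, -0.142]
contact_force: [-0.9, 0.2, -0.3]
opening: 0.0549
grip_force: 0.0
```

>>> send_rows(targets=[{"translation": [0, 0, 0], "spin": 0, "jaw": 0.5}, {"translation": [0, 0, 0], "spin": 0, "jaw": 0.4}, {"translation": [0, 0, 0], "spin": 0, "jaw": 0.3}, {"translation": [0, 0, 0], "spin": 0, "jaw": 0.25}, {"translation": [0, 0, 0], "spin": 0, "jaw": 0.25}])

```text
time: 21.1
tool_pos: [0.5236, 0.3761, 0.0334]
tool_rot: [-3.14, -0.003, -0.141]
contact_force: [0.9, 0.5, 5.1]
opening: 0.0357
grip_force: 19.8
```

Run:
```python
from h import *
to(.5312,-.2022,.031,-8.1)
```

```text
t 21.1 pos [0.5236 0.3761 0.0334] rot [-3.1397e+00 -2.8000e-03 -1.4080e-01] open 0.0357 F [0.9 0.5 5.1] q [ 0.5   0.75  1.39 -0.    1.    2.22]
shift cm [ 8.87 57.15  0.16] spin 0.04
```

>>> send_rows(targets=[{"translation": [0, 0, -1.5], "spin": 0, "jaw": 0.25}, {"translation": [0, 0, -5], "spin": 0, "jaw": 0.25}, {"translation": [0, 0, -9], "spin": 0, "jaw": 0.25}, {"translation": [0, 0, -13], "spin": 0, "jaw": 0.25}, {"translation": [0, 0, -16], "spin": 0, "jaw": 0.25}])

```text
time: 21.6
tool_pos: [0.5226, 0.3759, 0.1954]
tool_rot: [-3.14, -0.002, -0.14]
contact_force: [0.5, 0.5, -2.0]
opening: 0.0356
grip_force: 19.8
```

>>> send_rows(targets=[{"translation": [1, 3, 0], "spin": 0, "jaw": 0.25}, {"translation": [2.5, 7, 0], "spin": 0, "jaw": 0.25}, {"translation": [4, 11, 0], "spin": 0, "jaw": 0.25}, {"translation": [5.5, 15, 0], "spin": 0, "jaw": 0.25}, {"translation": [7, 19, 0], "spin": 0, "jaw": 0.25}])

```text
time: 22.1
tool_pos: [0.5649, 0.1762, 0.1926]
tool_rot: [3.142, -0.0, -0.14]
contact_force: [0.1, 0.5, -1.0]
opening: 0.0356
grip_force: 19.8
```

>>> send_rows(targets=[{"translation": [0.5, 4.5, 0], "spin": 0, "jaw": 0.25}, {"translation": [1, 9, 0], "spin": 0, "jaw": 0.25}, {"translation": [1.5, 13.5, 0], "spin": 0, "jaw": 0.25}, {"translation": [2, 18, 0], "spin": 0, "jaw": 0.25}, {"translation": [2, 22, 0], "spin": 0, "jaw": 0.25}])

```text
time: 22.6
tool_pos: [0.5538, -0.045, 0.1925]
tool_rot: [3.141, -0.0, -0.141]
contact_force: [0.1, 0.3, -0.4]
opening: 0.0351
grip_force: 19.8
```

>>> send_rows(targets=[{"translation": [0, 4.5, 0], "spin": 0, "jaw": 0.25}, {"translation": [0, 9, 0], "spin": 0, "jaw": 0.25}, {"translation": [0, 13, 0], "spin": 0, "jaw": 0.25}, {"translation": [0, 16, 0], "spin": 0, "jaw": 0.25}, {"translation": [0, 16.1, 0], "spin": 0, "jaw": 0.25}])

```text
time: 23.1
tool_pos: [0.5306, -0.2059, 0.1923]
tool_rot: [3.14, -0.0, -0.145]
contact_force: [0.5, 0.1, -0.9]
opening: 0.0358
grip_force: 19.8
```

>>> send_rows(targets=[{"translation": [0, 0, 0], "spin": 0, "jaw": 0.25}, {"translation": [0, 0, 1], "spin": 0, "jaw": 0.25}, {"translation": [0, 0, 3], "spin": 0, "jaw": 0.25}, {"translation": [0, 0, 5], "spin": 0, "jaw": 0.25}, {"translation": [0, 0, 5.5], "spin": 0, "jaw": 0.25}])

```text
time: 23.6
tool_pos: [0.5304, -0.2001, 0.1342]
tool_rot: [-3.14, 0.005, -0.139]
contact_force: [0.4, 0.4, -1.3]
opening: 0.0356
grip_force: 19.8
```

Run:
```python
from h import *
to(.5325,-.2022,.109,-8.1)
```

```text
t 23.6 pos [ 0.5304 -0.2001  0.1342] rot [-3.1398  0.0046 -0.1387] open 0.0356 F [ 0.4  0.4 -1.3] q [-0.5   0.51  1.53  0.    1.11  1.21]
shift cm [0.25 0.18 2.52] spin 0.15
```

>>> send_rows(targets=[{"translation": [0.15, 0, 0], "spin": 0, "jaw": 0.25}, {"translation": [0.15, 0, 0.5], "spin": 0, "jaw": 0.25}, {"translation": [0.15, 0, 1.2], "spin": 0, "jaw": 0.25}, {"translation": [0.15, 0, 2], "spin": 0, "jaw": 0.25}, {"translation": [0.15, 0, 2.4], "spin": 0, "jaw": 0.25}])

```text
time: 24.1
tool_pos: [0.5327, -0.2024, 0.1119]
tool_rot: [-3.141, 0.001, -0.141]
contact_force: [-0.6, -0.4, -1.7]
opening: 0.0356
grip_force: 19.8
```

Run:
```python
from h import *
to(.5325,-.2022,.109,-8.1)
```

```text
t 24.1 pos [ 0.5327 -0.2024  0.1119] rot [-3.1413e+00  8.0000e-04 -1.4070e-01] open 0.0356 F [-0.6 -0.4 -1.7] q [-0.5   0.54  1.55 -0.    1.05  1.21]
shift cm [-0.02 -0.01  0.29] spin 0.04
```

>>> send_rows(targets=[{"translation": [0, 0, 0.15], "spin": 0, "jaw": 0.25}, {"translation": [0, 0, 0.25], "spin": 0, "jaw": 0.25}, {"translation": [0, 0, 0.25], "spin": 0, "jaw": 0.4}, {"translation": [0, 0, 0.25], "spin": 0, "jaw": 0.6}, {"translation": [0, 0, 0.25], "spin": 0, "jaw": 0.6}])

```text
time: 24.6
tool_pos: [0.5333, -0.2026, 0.1107]
tool_rot: [3.141, -0.001, -0.141]
contact_force: [-1.0, -0.0, 1.0]
opening: 0.0484
grip_force: 0.0
```

>>> send_rows(targets=[{"translation": [0, 0, -1], "spin": 0, "jaw": 0.6}, {"translation": [0, 0, -4], "spin": 0, "jaw": 0.6}, {"translation": [0, 0, -8], "spin": 0, "jaw": 0.6}, {"translation": [0, 0, -11], "spin": 0, "jaw": 0.6}, {"translation": [0, 0, -12], "spin": 0, "jaw": 0.6}])

```text
time: 25.1
tool_pos: [0.5344, -0.2032, 0.2348]
tool_rot: [3.139, -0.007, -0.141]
contact_force: [0.2, -0.2, 0.0]
opening: 0.055
grip_force: 0.0
```

Run:
```python
from h import *
to(.6385,-.0245,.13,-8.1)
```

```text
t 25.1 pos [ 0.5344 -0.2032  0.2348] rot [ 3.1389 -0.007  -0.1406] open 0.055 F [ 0.2 -0.2  0. ] q [-0.5   0.42  1.38 -0.    1.33  1.21]
shift cm [  7.73 -19.18  10.48] spin 0.04
```

>>> send_rows(targets=[{"translation": [1.2, -3, 0], "spin": 0, "jaw": 0.6}, {"translation": [2.8, -7, 0], "spin": 0, "jaw": 0.6}, {"translation": [4.6, -11.5, 0], "spin": 0, "jaw": 0.6}, {"translation": [6.4, -16, 0], "spin": 0, "jaw": 0.6}, {"translation": [7.8, -19.2, 0], "spin": 0, "jaw": 0.6}])

```text
time: 25.6
tool_pos: [0.6377, -0.0204, 0.2296]
tool_rot: [-3.141, 0.001, -0.139]
contact_force: [-0.4, -0.8, 0.7]
opening: 0.0553
grip_force: 0.0
```

>>> send_rows(targets=[{"translation": [0, 0, 1], "spin": 0, "jaw": 0.6}, {"translation": [0, 0, 4], "spin": 0, "jaw": 0.6}, {"translation": [0, 0, 8], "spin": 0, "jaw": 0.6}, {"translation": [0, 0, 10], "spin": 0, "jaw": 0.6}, {"translation": [0, 0, 10], "spin": 0, "jaw": 0.6}])

```text
time: 26.1
tool_pos: [0.6343, -0.0238, 0.1259]
tool_rot: [3.141, 0.009, -0.141]
contact_force: [0.3, -0.3, 0.1]
opening: 0.0555
grip_force: 0.0
```

Run:
```python
from h import *
np.set_printoptions(precision=4,suppress=True)
c,s=np.cos(np.radians(-8.1)),np.sin(np.radians(-8.1))
to(.6385,-.0245,.031,-8.1)
p,d=read_camera("scene"); np.savez("scene9.npz",p=p,d=d)
P=cloud("scene",d)
Q=P[215:262,285:325].reshape(-1,3);Q=Q[(Q[:,2]>.083)&(Q[:,2]<.095)];print("amber",len(Q),np.median(Q,0) if len(Q) else 0)
for k,lo,hi,x in(("metal",(0,150,60),(6,255,255),-.0533),("white",(100,120,40),(130,255,255),0)):
    g=px("scene",[[.5312+c*x,-.2022+s*x,.166]])[0].astype(int);b=(g[0]-14,g[1]-14,g[0]+14,g[1]+14)
    for a,cc,m in blobs("scene",p,lo,hi,b)[:1]:
        r=onz("scene",cc,.166)[0][:2]-[.5312,-.2022]; print(k,a,"in carrier",r@[c,s],r@[-s,c])
a=p[180:330,150:350]; cv2.imwrite("pics/s9.png",cv2.resize(a,None,fx=4,fy=4,interpolation=cv2.INTER_CUBIC)[:,:,::-1])
```

```text
t 26.1 pos [ 0.6343 -0.0238  0.1259] rot [ 3.1414  0.0085 -0.1413] open 0.0555 F [ 0.3 -0.3  0.1] q [-0.16  0.63  1.33 -0.    1.19  1.55]
shift cm [0.51 0.01 9.49] spin 0.0
amber 163 [ 0.6431 -0.0237  0.0905]
metal 209 in carrier -0.05297560491260717 -0.0006060306738892712
white 213 in carrier 0.0013070169547844907 -0.00026660622582623354
```

View pics/s9.png

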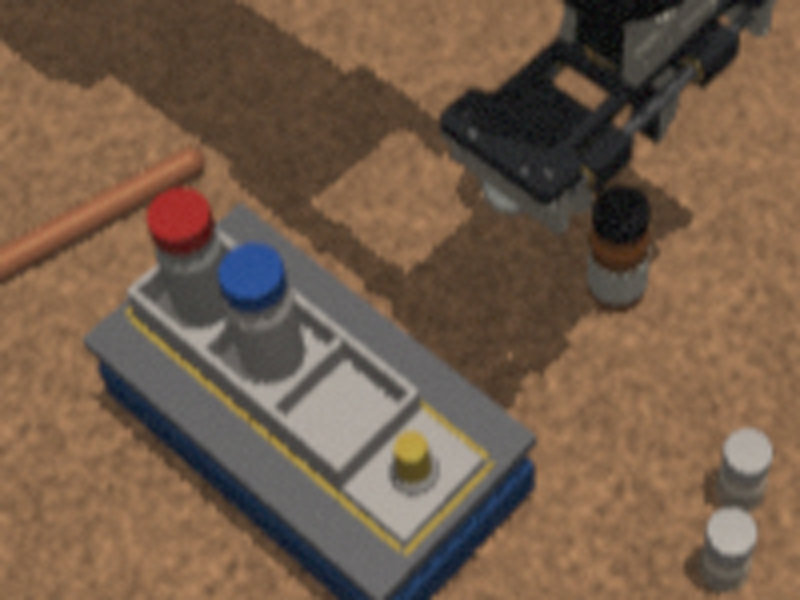

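The metal and white bottles stand in their wells at (180,220) and (253,275), and the amber bottle waits at (620,245). I'll descend on it.

>>> send_rows(targets=[{"translation": [0.1, 0, 1], "spin": 0, "jaw": 0.6}, {"translation": [0.1, 0, 3], "spin": 0, "jaw": 0.6}, {"translation": [0.1, 0, 5.5], "spin": 0, "jaw": 0.6}, {"translation": [0.1, 0, 8], "spin": 0, "jaw": 0.6}, {"translation": [0.1, 0, 9.7], "spin": 0, "jaw": 0.6}])

```text
time: 26.65
tool_pos: [0.6384, -0.0238, 0.0327]
tool_rot: [3.141, -0.001, -0.141]
contact_force: [0.0, 0.2, 0.5]
opening: 0.0551
grip_force: 0.0
```

>>> send_rows(targets=[{"translation": [0, 0, 0], "spin": 0, "jaw": 0.5}, {"translation": [0, 0, 0], "spin": 0, "jaw": 0.4}, {"translation": [0, 0, 0], "spin": 0, "jaw": 0.3}, {"translation": [0, 0, 0], "spin": 0, "jaw": 0.25}, {"translation": [0, 0, 0], "spin": 0, "jaw": 0.25}])

```text
time: 27.15
tool_pos: [0.6393, -0.0237, 0.0349]
tool_rot: [3.141, -0.003, -0.141]
contact_force: [-0.6, 0.0, 6.2]
opening: 0.0351
grip_force: 19.9
```

>>> send_rows(targets=[{"translation": [0, 0, -1.5], "spin": 0, "jaw": 0.25}, {"translation": [0, 0, -5], "spin": 0, "jaw": 0.25}, {"translation": [0, 0, -9], "spin": 0, "jaw": 0.25}, {"translation": [0, 0, -13], "spin": 0, "jaw": 0.25}, {"translation": [0, 0, -16], "spin": 0, "jaw": 0.25}])

```text
time: 27.65
tool_pos: [0.6384, -0.0235, 0.1971]
tool_rot: [3.141, -0.003, -0.141]
contact_force: [0.4, -0.2, -0.7]
opening: 0.0354
grip_force: 19.9
```

Run:
```python
from h import *
to(.584,-.2097,.109,-8.1)
```

```text
t 27.6 pos [ 0.6384 -0.0235  0.1971] rot [ 3.1415e+00 -3.0000e-03 -1.4060e-01] open 0.0354 F [ 0.4 -0.2 -0.7] q [-0.16  0.57  1.23 -0.    1.33  1.55]
shift cm [-2.81 19.2   8.8 ] spin 0.04
```

>>> send_rows(targets=[{"translation": [-0.4, 3, 0], "spin": 0, "jaw": 0.25}, {"translation": [-1, 7, 0], "spin": 0, "jaw": 0.25}, {"translation": [-1.8, 12, 0], "spin": 0, "jaw": 0.25}, {"translation": [-2.4, 16.5, 0], "spin": 0, "jaw": 0.25}, {"translation": [-2.8, 19.2, 0], "spin": 0, "jaw": 0.25}])

```text
time: 28.15
tool_pos: [0.5821, -0.2128, 0.1941]
tool_rot: [3.141, 0.0, -0.143]
contact_force: [-0.7, 0.6, -0.8]
opening: 0.0353
grip_force: 19.9
```

>>> send_rows(targets=[{"translation": [0, 0, 0], "spin": 0, "jaw": 0.25}, {"translation": [0, 0, 1], "spin": 0, "jaw": 0.25}, {"translation": [0, 0, 3], "spin": 0, "jaw": 0.25}, {"translation": [0, 0, 5], "spin": 0, "jaw": 0.25}, {"translation": [0, 0, 5.5], "spin": 0, "jaw": 0.25}])

```text
time: 28.65
tool_pos: [0.5824, -0.2072, 0.1355]
tool_rot: [-3.14, 0.005, -0.139]
contact_force: [-0.4, -0.7, -1.3]
opening: 0.0353
grip_force: 19.9
```

>>> send_rows(targets=[{"translation": [0, 0, 0], "spin": 0, "jaw": 0.25}, {"translation": [0, 0, 0], "spin": 0, "jaw": 0.25}, {"translation": [0, 0, 0], "spin": 0, "jaw": 0.25}, {"translation": [0, 0, 0], "spin": 0, "jaw": 0.25}, {"translation": [0, 0, 0], "spin": 0, "jaw": 0.25}])

```text
time: 29.15
tool_pos: [0.5838, -0.2098, 0.1388]
tool_rot: [3.141, -0.001, -0.141]
contact_force: [0.1, 0.4, -0.8]
opening: 0.0354
grip_force: 19.9
```

Run:
```python
from h import *
to(.584,-.2097,.1112,-8.1)
```

```text
t 29.1 pos [ 0.5838 -0.2098  0.1388] rot [ 3.1412e+00 -1.0000e-03 -1.4070e-01] open 0.0354 F [ 0.1  0.4 -0.8] q [-0.47  0.59  1.37 -0.    1.18  1.24]
shift cm [ 0.02 -0.01  2.76] spin 0.04
```

>>> send_rows(targets=[{"translation": [0, 0, 0.5], "spin": 0, "jaw": 0.25}, {"translation": [0, 0, 1.2], "spin": 0, "jaw": 0.25}, {"translation": [0, 0, 1.9], "spin": 0, "jaw": 0.25}, {"translation": [0, 0, 2.4], "spin": 0, "jaw": 0.25}, {"translation": [0, 0, 2.6], "spin": 0, "jaw": 0.25}])

```text
time: 29.65
tool_pos: [0.5831, -0.2095, 0.1111]
tool_rot: [-3.141, 0.002, -0.141]
contact_force: [0.1, -0.2, -1.2]
opening: 0.0353
grip_force: 19.9
```

>>> send_rows(targets=[{"translation": [0, 0, 0.1], "spin": 0, "jaw": 0.25}, {"translation": [0, 0, 0.1], "spin": 0, "jaw": 0.25}, {"translation": [0, 0, 0.1], "spin": 0, "jaw": 0.4}, {"translation": [0, 0, 0.1], "spin": 0, "jaw": 0.6}, {"translation": [0, 0, 0.1], "spin": 0, "jaw": 0.6}])

```text
time: 30.15
tool_pos: [0.5837, -0.2098, 0.1115]
tool_rot: [3.141, -0.001, -0.141]
contact_force: [0.3, 0.0, 0.2]
opening: 0.0486
grip_force: 0.0
```

>>> send_rows(targets=[{"translation": [0, 0, -1], "spin": 0, "jaw": 0.6}, {"translation": [0, 0, -4], "spin": 0, "jaw": 0.6}, {"translation": [0, 0, -8], "spin": 0, "jaw": 0.6}, {"translation": [0, 0, -11], "spin": 0, "jaw": 0.6}, {"translation": [0, 0, -13], "spin": 0, "jaw": 0.6}])

```text
time: 30.65
tool_pos: [0.5842, -0.21, 0.2452]
tool_rot: [3.14, -0.005, -0.141]
contact_force: [-0.5, 0.2, 0.5]
opening: 0.0551
grip_force: 0.0
```

>>> send_rows(targets=[{"translation": [0, -3, 0], "spin": 0, "jaw": 0.6}, {"translation": [0, -7, 0], "spin": 0, "jaw": 0.6}, {"translation": [0, -12, 0], "spin": 0, "jaw": 0.6}, {"translation": [0, -16, 0], "spin": 0, "jaw": 0.6}, {"translation": [0, -18, 0], "spin": 0, "jaw": 0.6}])

```text
time: 31.15
tool_pos: [0.6089, -0.028, 0.2424]
tool_rot: [-3.141, -0.001, -0.138]
contact_force: [0.4, -0.7, 0.8]
opening: 0.0553
grip_force: 0.0
```

Run:
```python
from h import *
np.set_printoptions(precision=4,suppress=True)
c,s=np.cos(np.radians(-8.1)),np.sin(np.radians(-8.1))
p,d=read_camera("scene"); P=cloud("scene",d)
for k,x in(("amber",.0533),("white",0),("metal",-.0533)):
    Q=P.reshape(-1,3); r=(Q[:,:2]-[.5312,-.2022])@np.array([[c,-s],[s,c]]); m=(abs(r[:,0]-x)<.02)&(abs(r[:,1])<.03)&(Q[:,2]>.155)&(Q[:,2]<.19); print(k,m.sum(),np.median(r[m],0),Q[m,2].max())
a=p[180:330,150:350]; cv2.imwrite("pics/s10.png",cv2.resize(a,None,fx=4,fy=4,interpolation=cv2.INTER_CUBIC)[:,:,::-1])
```

```text
amber 240 [0.0574 0.0004] 0.16978205649793687
white 224 [0.0001 0.0006] 0.17122851366917957
metal 213 [-0.0521 -0.0006] 0.17053065569252834
```

View pics/s10.png

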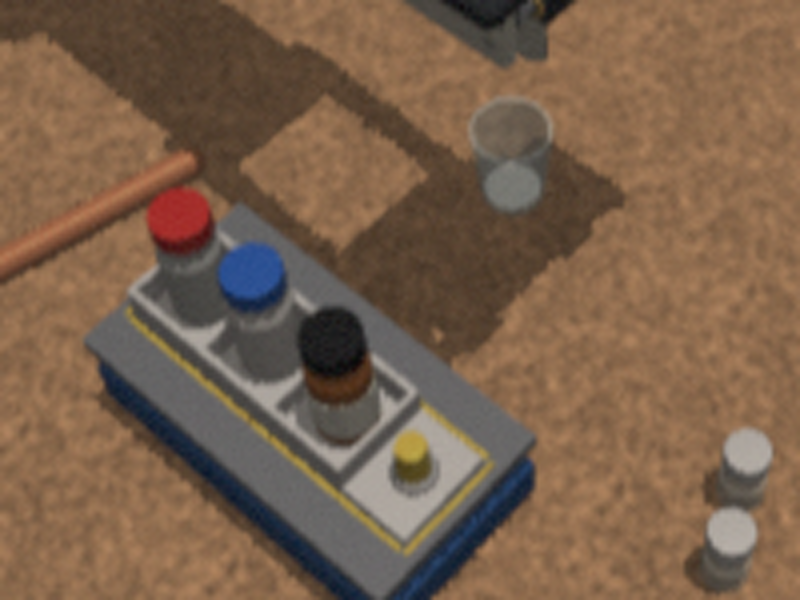

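All three bottles stand upright in their wells: metal (180,220), white (253,275), amber (335,345). The pin is home at (410,455) and the beaker is untouched. I'll hand in.

>>> send_rows(targets=[{"translation": [0, 0, 0], "spin": 0, "jaw": 0.6}, {"translation": [0, 0, 0], "spin": 0, "jaw": 0.6}, {"translation": [0, 0, 0], "spin": 0, "jaw": 0.6}, {"translation": [0, 0, 0], "spin": 0, "jaw": 0.6}, {"translation": [0, 0, 0], "spin": 0, "jaw": 0.6}])

```text
time: 31.7
tool_pos: [0.6087, -0.0323, 0.2412]
tool_rot: [3.141, 0.0, -0.142]
contact_force: [-1.2, 0.5, -0.2]
opening: 0.0549
grip_force: 0.0
```

```bash
python3 -c "
from cell import job
print(job.hand_in())"
```

```text
the job is handed in; nothing more can be done
None
```

I handed the job in at about 32 s: the carrier is pinned on the shaker, the amber, white and metal bottles stand in their wells, and the beaker was not touched; no verdict came back.

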